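# Release and slide out the battery cartridge of a bench oscilloscope

### The arm

A 6-joint arm with a two-finger parallel gripper is mounted at the origin on the work surface. World frame = base frame: x ahead of the robot, y to its left, z up, the work surface at z = 0. Lengths are in m, angles in rad, forces in N, time in s.
With the tool pointing down it reaches from about 0.325 to 0.9 m from the base axis. Payload 3.5 kg.
Tool frame: the origin (TCP) lies at the centre of the arm's flange, where the gripper is bolted on; the fingertips stand 173 mm ahead of it and the grasp point (between the pads) lies 155 mm ahead of it; y points along the fingers, z is the direction in which the jaws open and shut, and the axes are right-handed (so a half turn about y gives the same grasp; the last joint's range is limited). The gripper opens to 85 mm and grips with 20 to 120 N. Pads are 22 mm wide; open, the fingers measure 114 mm over their backs; the gripper's body (76 mm by 85 mm) begins 54 mm behind the grasp point. The pads swing forward as they close: fully open they stand 13 mm farther back than shut.
Start: joints at [1.15, 0.276, -0.026, 1.268, 0, 1.467], TCP at [0.195, 0.594, 0.405] pointing down, gripper open.
Joint ranges: [-3.12, 3.12], [-0.85, 1.88], [-1.08, 1.24], [-1.95, 2.15], [-1.57, 1.53], [-3.14, 3.14]. Speed limits (rad/s): [2.57, 2.57, 3.14, 3.14, 3.14, 3.14].

### API

Orientations are given as a 3x3 rotation matrix whose columns are the frame's x, y, z axes.
In Python, from plant import * gives the robot as it stands.
- The arm moves only by the tool move_arm, never from a script. Its argument "rows" is a list of rows, each a list of 5 numbers: the shift along the world's x, y, z in cm, then the turn about the world's z in degrees, then the finger opening in cm, from 0 to 8.54. In form: [[dx, dy, dz, spin, fingers], ...]. A call has 1 to 20 rows; each row shifts and turns the commanded pose from where the row before left it; what a row does not reach is not made up. A row lasts 1/8 s, in which the tool goes at most 62.5 mm and 10.7 degrees, less where a joint would pass 70% of its speed; a pose out of reach is approached as far as the arm can. A call with a gripper value outside its range is refused whole. The fingers move at their own pace and stop on an object; "newtons" is the grip in N (left out, the last holds). Time passes only in rows, so rows that do not move let the fingers close. It gives the time, the measured TCP pose, the force and the opening at its end, in the units of the state.
- state(): the state, without advancing time (a new reading comes with each control period).
- get_image(name): name is "side" or "top" or "wrist"; returns a dict with "pixels" (420x560x3 uint8, blue, green, red), "K" (3x3 intrinsics, pixels), "camera_from_world" (4x4, takes a point from world to camera coordinates). Camera axes: x right, y down, z forward; pixel columns grow to the right and rows downward; lengths in m; the calibration is good to about 2 mm. The wrist camera is an equidistant fisheye: a pixel r from the principal point sees the ray r / f radians off the axis. A picture is of the moment at which its call begins. There is no depth.
- job_done(): hands the job in, once; it reports no verdict.
The state is a dict: "time_s": time; "qpos": joint angles; "joint_velocities": joint speeds; "joint_torque": joint torques, N m; "tool_pos": TCP position; "ee_rot": TCP orientation; "contact_force": force on the tool from outside, world axes, zero at the start; "moment": the same for the moment, N m; "width": finger opening in m.
Only numpy, scipy, OpenCV 4.12 (cv2) and the standard library are available. Lean on these libraries where they do the work, as an engineer would, in place of code of your own. Each camera call takes 0.05 s, during which the arm holds its last target.

### The job

Take the slim pin tool from the tool rack and use it to hold down the recessed release button in the battery cartridge of the oscilloscope lying on the bench, and with the button held push the cartridge out to its stop. Leave it out, hang the pin tool back upright in the rack hole it came from and let go; leave the thick nut driver in its place.

Things in the scene. Friction and masses are not known exactly. Their poses are not given: they have to be found in the camera images.
- pin_tool: slim pin tool hanging upright by its collar in a hole of the tool rack. Bottom up: steel pin 8 mm thick, 45 mm long; round collar 50 mm wide, 6 mm thick; black handle 16 mm square, 55 mm tall (106 mm in all, about 90 g). Origin: centre of the pin's lower end, 15 mm above the bench while hung; z up the tool; x, y square to the handle's faces, x within 10 degrees of the rack's short side (its x).
- rack: fixed aluminium tool rack: plate 80 (x) x 170 (y) mm, 10 mm thick, top 60 mm above the bench, on two end walls. Two 30 mm round holes at y = +40 and -40 mm hold one tool each; which tool is in which hole varies. Origin: bench level under its centre, z up.
- nut_driver: the other tool in the rack, not to be used: same collar, but a 26 mm thick steel barrel below it (too thick for the recess) and a round black handle 32 mm thick, 50 mm tall above it. Origin: centre of the barrel's lower end, 15 mm above the bench while hung; z up.
- scope: portable oscilloscope fixed on the bench, lying face up: blue case 210 (x) x 150 (y) x 60 mm tall; screen, keys and three 13 mm tall knobs on the -x half; the grey battery cartridge, 91 x 78 mm, set in the +x half, its top 59 mm above the bench. Origin: centre of the underside, z up, x from screen to cartridge; the cartridge slides out in +x.
- recess (a point): mouth of the square recess in the cartridge's top: its centre, 59 mm above the bench; moves with the cartridge, same axes as the scope. 24 x 24 mm wide. The white release button fills its floor 15 mm down, and goes 8 mm farther down on a spring (3 N to start, 7 N at the bottom).
- cartridge (a joint): slide of the cartridge in m: 0 shut, 0.050 out at its stop (scope's +x). Locked unless the button is 5 mm or more down; then the pin can push it out by the recess's +x wall (3 N friction, stays where left). Keep the button down for the first 36 mm; after that it springs up by itself when let go.
Not all that is in view belongs to the job. What is shaped like the pin_tool but orange or purple is not meant.

How it is judged:
On the way, in this order (a step that is already met when the one before it is completed fails the run):
1. the pin tool holds the release button down in the cartridge's recess (contact force between pin_tool and scope above 1 N and z of pin_tool in the frame of scope below 0.04 m and x of pin_tool in the frame of scope between 0.04 and 0.082 m and y of pin_tool in the frame of scope between -0.02 and 0.02 m and value of joint cartridge below 0.015 m), for 0.1 s.
2. the cartridge is pushed out with the pin still in the recess (value of joint cartridge above 0.038 m and z of pin_tool in the frame of scope below 0.055 m and x of pin_tool in the frame of scope between 0.08 and 0.13 m), for 0.05 s.
At the end, for the whole second after the job is handed in: The cartridge is out by more than 38 of its 50 mm; the pin tool hangs at rest, upright within 10 degrees, in the rack hole it came from (its lower end within 22 mm of where it started); the nut driver is still in its own hole (value of joint cartridge above 0.038 m and distance of pin_tool from where it was at the start of the episode below 0.022 m and angle between pin_tool's own z axis and vertical below 0.17 rad and linear speed of pin_tool below 0.03 m/s and distance of nut_driver from where it was at the start of the episode below 0.03 m); the robot touches nothing.
It fails at once if the nut driver is taken out of its place (distance of nut_driver from where it was at the start of the episode above 0.03 m).
It also fails if it takes over 51 s, if anything falls off the work surface, if the arm or the gripper's body presses on something with over 40 N, if the wrist force passes 120 N, or if a joint passes its speed limit or range.

## Working session

There is one attempt and no reset: what is moved stays moved. The work goes in short steps, Python scripts to look and compute and a tool call to move; the robot and the scene stay as the last step left them, time stands still between calls to the robot, and variables do not carry over. Pictures are saved under pics/ and viewed, and the job is handed in when it is done.

Besides the shell and the picture viewer there is one more tool, called after ">>>" by a JSON object that holds its "fn" and its "kwargs", one argument or row to a line. move_arm: Moves the arm, as the interface text tells. Its arguments: {"type":"object","properties":{"rows":{"type":"array"},"newtons":{"type":"number"}},"required":["rows"]}

```bash
mkdir -p pics
cat > h.py <<'E'
from plant import *
import numpy as np, cv2
def snap(n,tag):
    d=get_image(n); cv2.imwrite(f'pics/{tag}.png',d['pixels'])
    np.savez(f'pics/{tag}.npz',p=d['pixels'],K=d['K'],T=d['camera_from_world']); return d
def load(tag):
    z=np.load(f'pics/{tag}.npz'); return z['p'],z['K'],z['T']
def ray(K,T,u,v,fish=False):
    a=(u-K[0,2])/K[0,0]; b=(v-K[1,2])/K[1,1]
    if fish:
        r=np.hypot(a,b); s=np.sin(r)/r if r>1e-9 else 1; d=np.array([a*s,b*s,np.cos(r)])
    else: d=np.array([a,b,1.])
    R=T[:3,:3]; return -R.T@T[:3,3], R.T@d
def onplane(K,T,u,v,z,fish=False):
    o,d=ray(K,T,u,v,fish); return o+d*(z-o[2])/d[2]
def proj(K,T,P,fish=False):
    c=T[:3,:3]@np.array(P)+T[:3,3]
    if fish:
        rr=np.hypot(c[0],c[1]); th=np.arctan2(rr,c[2]); k=th/rr
        return K[0,2]+K[0,0]*k*c[0],K[1,2]+K[1,1]*k*c[1]
    return K[0,2]+K[0,0]*c[0]/c[2],K[1,2]+K[1,1]*c[1]/c[2]
E
python3 - <<'E'
from h import *
for n in ['side','top','wrist']:
    d=snap(n,n+'0'); print(n,d['K'].round(1).tolist(),d['camera_from_world'].round(3).tolist())
s=state(); print(s['time_s'],s['tool_pos'],s['ee_rot'],s['width'],s['contact_force'])
E
```

```text
side [[449.0, 0.0, 285.7], [0.0, 449.0, 214.3], [0.0, 0.0, 1.0]] [[0.993, -0.121, 0.017, -0.5], [-0.056, -0.574, -0.817, 0.051], [0.108, 0.81, -0.577, 0.855], [0.0, 0.0, 0.0, 1.0]]
top [[448.5, 0.0, 276.5], [0.0, 448.5, 214.7], [0.0, 0.0, 1.0]] [[0.001, -1.0, 0.019, -0.091], [-0.998, -0.003, -0.07, 0.533], [0.07, -0.019, -0.997, 0.86], [0.0, 0.0, 0.0, 1.0]]
wrist [[325.2, 0.0, 279.7], [0.0, 325.2, 213.6], [0.0, 0.0, 1.0]] [[0.312, 0.95, -0.001, -0.624], [0.901, -0.295, 0.317, -0.041], [0.301, -0.1, -0.948, 0.38], [0.0, 0.0, 0.0, 1.0]]
0.15 [0.19517841 0.5934377  0.40380966] [[ 9.49916657e-01 -7.00374874e-04  3.12502568e-01]
 [-3.12503301e-01 -1.55394352e-03  9.49915403e-01]
 [-1.79685541e-04 -9.99998547e-01 -1.69498629e-03]] 0.08547825552210794 [-0.28752902  1.19642068 -0.29991509]
```

View pics/side0.png

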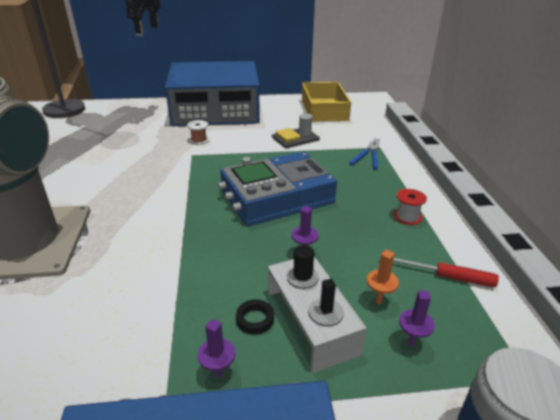

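View pics/top0.png

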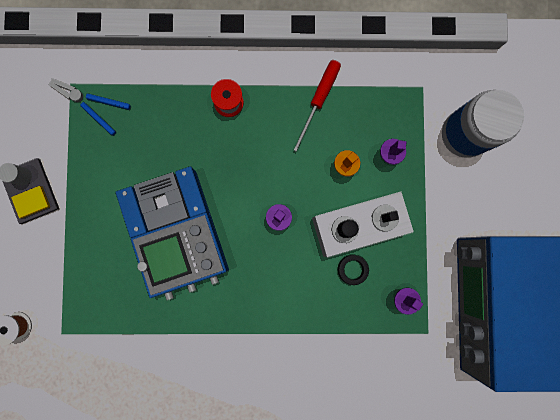

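View pics/wrist0.png

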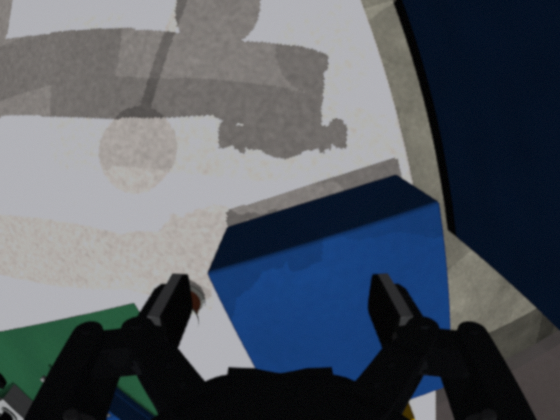

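The top view shows the rack at about (363,225), with the slim black pin tool at (388,217) and the nut driver at (346,229). The scope is at about (172,232), with the white button at (162,201). Zooming in.

Run:
```python
from h import *
p,K,T=load('top0')
a=cv2.resize(p[180:270,300:430],None,fx=6,fy=6,interpolation=cv2.INTER_CUBIC); cv2.imwrite('pics/zr.png',a)
a=cv2.resize(p[160:310,110:235],None,fx=4,fy=4,interpolation=cv2.INTER_CUBIC); cv2.imwrite('pics/zs.png',a)
p,K,T=load('side0')
a=cv2.resize(p[235:370,260:370],None,fx=4,fy=4,interpolation=cv2.INTER_CUBIC); cv2.imwrite('pics/zrs.png',a)
```

```text
(no output)
```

View pics/zr.png

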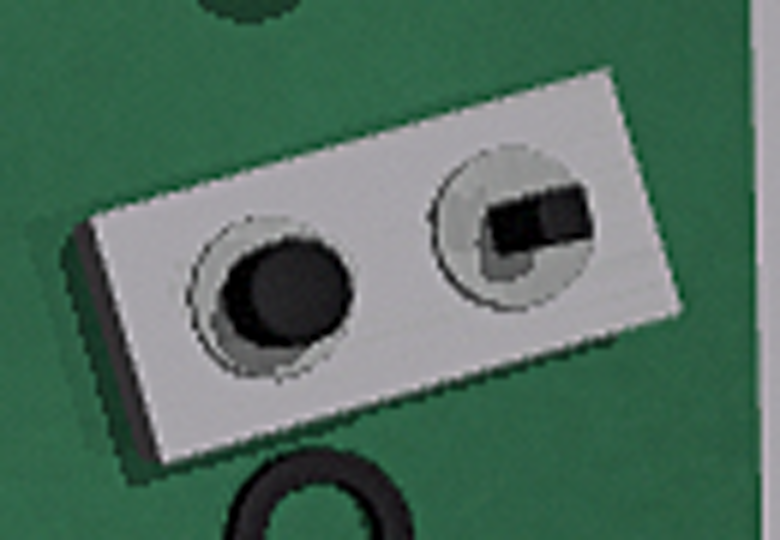

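View pics/zs.png

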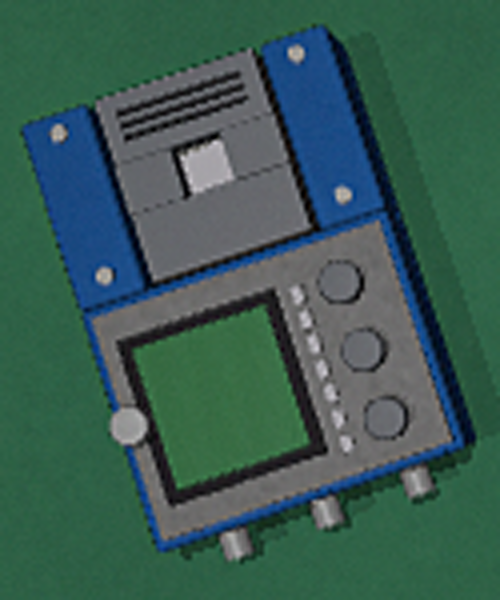

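View pics/zrs.png

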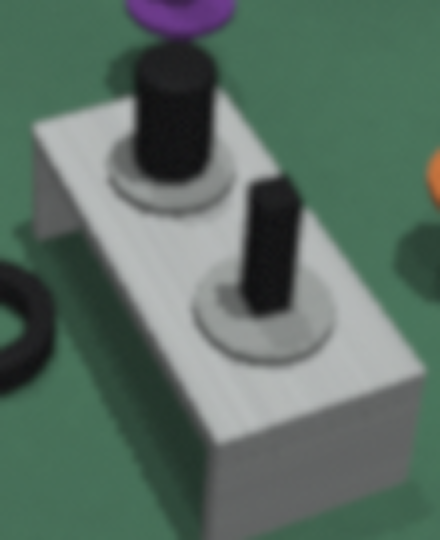

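Run:
```python
from h import *
p,K,T=load('top0')
def f(U,V,s,ou,ov,z): return onplane(K,T,(U+.5)/s-.5+ou,(V+.5)/s-.5+ov,z)
R=lambda l,z:np.array([f(U,V,6,300,180,z) for U,V in l])
S=lambda l,z:np.array([f(U,V,4,110,160,z) for U,V in l])
rc=R([(92,215),(607,68),(682,311),(162,465)],.06)
print('rack',rc.round(4).tolist(),rc.mean(0)); 
for i in range(4):
    d=rc[(i+1)%4]-rc[i]; print(np.linalg.norm(d),np.degrees(np.arctan2(d[1],d[0])))
print('collar',R([(513,227)],.066), 'collar nut',R([(271,297)],.066))
h=R([(538,190),(588,184),(594,240),(543,247)],.121);print('handle',h.mean(0))
for i in range(4):
    d=h[(i+1)%4]-h[i]; print(np.linalg.norm(d),np.degrees(np.arctan2(d[1],d[0])))
sc=S([(22,128),(322,27),(462,440),(160,550)],.06); print('scope',sc.round(4).tolist(),sc.mean(0))
for i in range(4):
    d=sc[(i+1)%4]-sc[i]; print(np.linalg.norm(d),np.degrees(np.arctan2(d[1],d[0])))
r=S([(173,148),(222,134),(236,180),(188,197)],.059); print('recess',r.mean(0))
for i in range(4):
    d=r[(i+1)%4]-r[i]; print(np.linalg.norm(d),np.degrees(np.arctan2(d[1],d[0])))
# side triangulation check
ps,Ks,Ts=load('side0')
def fs(U,V,z): return onplane(Ks,Ts,(U+.5)/4-.5+260,(V+.5)/4-.5+235,z)
print('side collar',fs(263,307,.066),'handle top',fs(274,187,.121))
```

```text
rack [[0.5287, -0.1608, 0.06], [0.5755, -0.3234, 0.06], [0.4991, -0.3455, 0.06], [0.451, -0.1822, 0.06]] [ 0.51359469 -0.25297864  0.06      ]
0.1691304504729175 -73.94388741094481
0.07954792074784361 -163.80621686499956
0.17025990769743254 106.40894371165008
0.080601580395326 15.391386506739112
collar [[ 0.52491927 -0.29126233  0.066     ]] collar nut [[ 0.50300485 -0.21560415  0.066     ]]
handle [ 0.52480515 -0.29224602  0.121     ]
0.014747527291308125 -83.02702596859494
0.016369950237129397 -174.88154765264434
0.015057770617541879 97.90403823080841
0.016627187637926706 4.084018688366196
scope [[0.5722, 0.2121, 0.06], [0.6204, 0.0735, 0.06], [0.4278, 0.0061, 0.06], [0.3775, 0.144, 0.06]] [0.49947991 0.1089331  0.06      ]
0.1467592862592791 -70.82387257947943
0.20411127270517862 -160.7230276107142
0.14677771397366562 110.01455284968422
0.20625902806571206 19.275168660911216
recess [0.55539806 0.12724789 0.059     ]
0.023612705646266562 -73.62378346556376
0.022650521035037664 -162.24424348333073
0.023542829515683285 109.9305835024248
0.02411255564718819 17.945828095139586
side collar [ 0.52374894 -0.29555645  0.066     ] handle top [ 0.52433534 -0.2924369   0.121     ]
```

Pin tool: (0.525, -0.292), yaw about 6°. Rack yaw is about 15.7° and the expected hole position agrees. Scope: centre (0.4995, 0.109), yaw about 19.6°, recess near (0.555, 0.127). I'll grasp with the jaws along the handle's x, away from the nut driver.

>>> {"fn": "move_arm", "kwargs": {
  "rows": [
    [1.65, -4.43, 0, -3.3, 6],
    [1.65, -4.43, 0, -3.3, 6],
    [1.65, -4.43, 0, -3.3, 6],
    [1.65, -4.43, 0, -3.3, 6],
    [1.65, -4.43, 0, -3.3, 6],
    [1.65, -4.43, 0, -3.3, 6],
    [1.65, -4.43, 0, -3.3, 6],
    [1.65, -4.43, 0, -3.3, 6],
    [1.65, -4.43, 0, -3.3, 6],
    [1.65, -4.43, 0, -3.3, 6],
    [1.65, -4.43, 0, -3.3, 6],
    [1.65, -4.43, 0, -3.3, 6],
    [1.65, -4.43, 0, -3.3, 6],
    [1.65, -4.43, 0, -3.3, 6],
    [1.65, -4.43, 0, -3.3, 6],
    [1.65, -4.43, 0, -3.3, 6],
    [1.65, -4.43, 0, -3.3, 6],
    [1.65, -4.43, 0, -3.3, 6],
    [1.65, -4.43, 0, -3.3, 6],
    [1.65, -4.43, 0, -3.3, 6]
  ],
  "newtons": 60
}}

```text
time_s: 2.65
tool_pos: [0.5255, -0.2938, 0.4043]
ee_rot: [[0.099, -0.0, 0.995], [-0.995, 0.0, 0.099], [-0.001, -1.0, -0.0]]
contact_force: [0.4, 0.2, -0.3]
width: 0.0601
```

Run:
```python
from h import *
d=snap('wrist','w1'); s=state(); print(s['time_s'],s['tool_pos'].round(4),s['ee_rot'].round(3).tolist(),s['width'],s['contact_force'])
T=d['camera_from_world'];K=d['K']
print(proj(K,T,[.525,-.292,.121],True),proj(K,T,[.525,-.292,.066],True))
```

```text
2.7 [ 0.5275 -0.2987  0.404 ] [[0.094, 0.003, 0.996], [-0.996, -0.005, 0.094], [0.006, -1.0, 0.002]] 0.05986988106233741 [ 4.36349183 -5.64269564 -0.04120716]
(np.float64(279.65970297584266), np.float64(208.01677505542236)) (np.float64(279.66409704298485), np.float64(191.14454337580406))
```

View pics/w1.png

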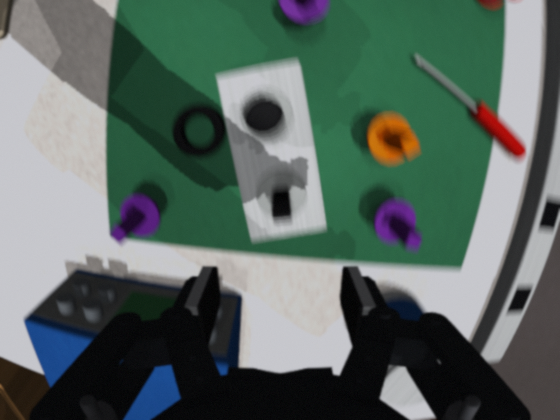

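The wrist view shows the handle at about (281,205), against a predicted (280,208), and motion-blurred. I'll settle and descend partway before measuring again.

>>> {"fn": "move_arm", "kwargs": {
  "rows": [
    [0, 0, 0, 0, 6],
    [0, 0, -2, 0, 6],
    [0, 0, -2, 0, 6],
    [0, 0, -2, 0, 6],
    [0, 0, -1.5, 0, 6],
    [0, 0, 0, 0, 6],
    [0, 0, 0, 0, 6],
    [0, 0, 0, 0, 6]
  ]
}}

```text
time_s: 3.7
tool_pos: [0.5257, -0.2925, 0.3309]
ee_rot: [[0.101, 0.002, 0.995], [-0.995, -0.001, 0.101], [0.001, -1.0, 0.002]]
contact_force: [-0.3, -0.7, 0.6]
width: 0.06
```

Run:
```python
from h import *
d=snap('wrist','w2'); s=state(); print(s['time_s'],s['tool_pos'].round(4),s['ee_rot'].round(3).tolist(),s['width'],s['contact_force'])
T=d['camera_from_world'];K=d['K']
print(proj(K,T,[.525,-.292,.121],True),proj(K,T,[.525,-.292,.066],True))
a=cv2.resize(d['pixels'][140:300,200:360],None,fx=4,fy=4,interpolation=cv2.INTER_CUBIC); cv2.imwrite('pics/w2z.png',a[:600])
```

```text
3.75 [ 0.5256 -0.2925  0.3308] [[0.101, 0.001, 0.995], [-0.995, -0.001, 0.101], [0.001, -1.0, 0.001]] 0.06006883529021116 [ 0.20905857 -1.18975521 -0.17296862]
(np.float64(278.53629309432563), np.float64(245.92577536762866)) (np.float64(278.6395726352769), np.float64(216.25602057567667))
```

View pics/w2z.png

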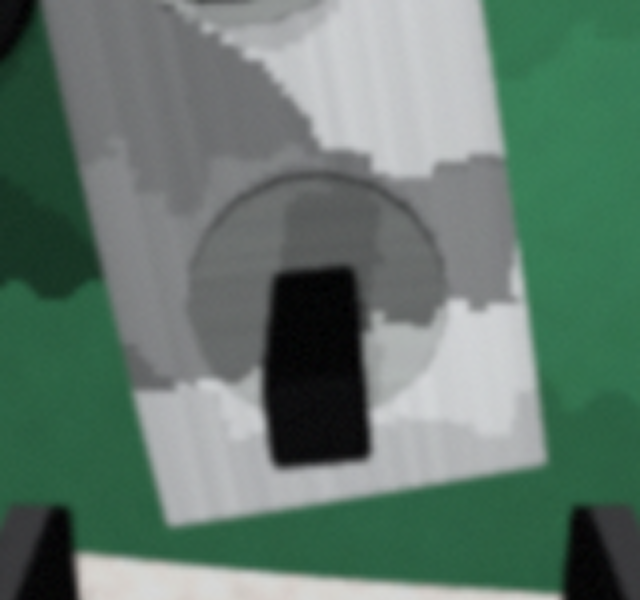

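Run:
```python
from h import *
p,K,T=load('w2')
g=lambda U,V,z:onplane(K,T,(U+.5)/4-.5+200,(V+.5)/4-.5+140,z,True)
h=np.array([g(265,380,.121),g(362,373,.121),g(369,458,.121),g(275,466,.121)])
print(h.mean(0))
for i in range(4):
    d=h[(i+1)%4]-h[i]; print(np.linalg.norm(d),np.degrees(np.arctan2(d[1],d[0])))
r=np.array([g(168,526,.06),g(547,463,.06)]);d=r[1]-r[0];print(np.linalg.norm(d),np.degrees(np.arctan2(d[1],d[0])))
print(g(317,297,.066))
```

```text
[ 0.52522769 -0.29110123  0.121     ]
0.014465325724195226 10.272407017683019
0.01406224936423231 -79.1038105584165
0.01442079764497032 -168.7942173309439
0.014297719683064005 101.07203701314742
0.08028912735281209 16.266172767585363
[ 0.524985   -0.29007821  0.066     ]
```

Handle yaw is better measured here, about 11°, at (0.525, -0.291). I'll correct for that, descend and grip.

>>> {"fn": "move_arm", "kwargs": {
  "rows": [
    [0, 0.15, -1, 5, 6],
    [0, 0, -2, 0, 6],
    [0, 0, -2, 0, 6],
    [0, 0, -1.5, 0, 6],
    [0, 0, -1, 0, 6],
    [0, 0, -0.5, 0, 6],
    [0, 0, 0, 0, 6],
    [0, 0, 0, 0, 6],
    [0, 0, 0, 0, 0.5],
    [0, 0, 0, 0, 0.5],
    [0, 0, 0, 0, 0.5],
    [0, 0, 0, 0, 0.5],
    [0, 0, 0, 0, 0.5],
    [0, 0, 0, 0, 0.5]
  ],
  "newtons": 70
}}

```text
time_s: 5.5
tool_pos: [0.5255, -0.291, 0.2501]
ee_rot: [[0.187, 0.001, 0.982], [-0.982, -0.0, 0.187], [0.001, -1.0, 0.001]]
contact_force: [0.0, -0.3, 3.1]
width: 0.0149
```

Run:
```python
from h import *
d=snap('wrist','w3'); d=snap('side','s3');s=state(); print(s['time_s'],s['tool_pos'].round(4),s['ee_rot'].round(3).tolist(),s['width'],s['contact_force'],s['joint_velocities'].round(3))
```

```text
5.6 [ 0.5255 -0.291   0.2501] [[0.187, 0.001, 0.982], [-0.982, -0.001, 0.187], [0.001, -1.0, 0.001]] 0.015089180373757187 [0.75634093 0.30856055 4.5433203 ] [-0.     0.001  0.002  0.     0.     0.001]
```

View pics/w3.png

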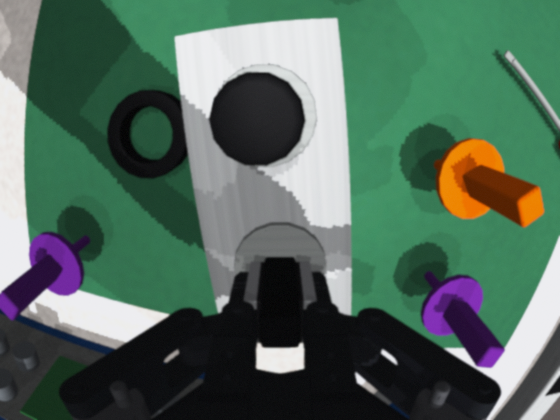

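View pics/s3.png

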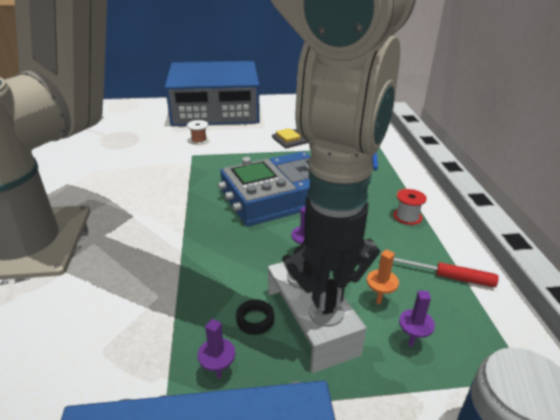

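Gripped (width 15 mm). Lifting straight up.

>>> {"fn": "move_arm", "kwargs": {
  "rows": [
    [0, 0, 0.5, 0, 0.5],
    [0, 0, 1.5, 0, 0.5],
    [0, 0, 2, 0, 0.5],
    [0, 0, 2.5, 0, 0.5],
    [0, 0, 2.5, 0, 0.5],
    [0, 0, 2.5, 0, 0.5],
    [0, 0, 2, 0, 0.5],
    [0, 0, 0.5, 0, 0.5],
    [0, 0, 0, 0, 0.5],
    [0, 0, 0, 0, 0.5],
    [0, 0, 0, 0, 0.5]
  ]
}}

```text
time_s: 6.98
tool_pos: [0.525, -0.2906, 0.3885]
ee_rot: [[0.187, -0.002, 0.982], [-0.982, 0.001, 0.187], [-0.002, -1.0, -0.001]]
contact_force: [0.2, 0.0, -0.5]
width: 0.0152
```

Run:
```python
from h import *
d=snap('side','s4');s=state(); print(s['time_s'],s['tool_pos'].round(4),s['width'],s['contact_force'])
x=d['pixels'];K,T=d['K'],d['camera_from_world'];p=s['tool_pos']
for dz in (.235,.190,.129): print(proj(K,T,p-[0,0,dz]))
cv2.imwrite('pics/s4z.png',cv2.resize(x[150:350,240:420],None,fx=3,fy=3,interpolation=cv2.INTER_CUBIC))
```

```text
7.025 [ 0.5251 -0.2907  0.3887] 0.014989119177369128 [-0.17282491  0.57761115 -1.09205767]
(np.float64(330.1974699171527), np.float64(262.1254289486603))
(np.float64(332.8586341160234), np.float64(234.97486256826085))
(np.float64(336.8842840836311), np.float64(193.90311031931336))
```

View pics/s4z.png

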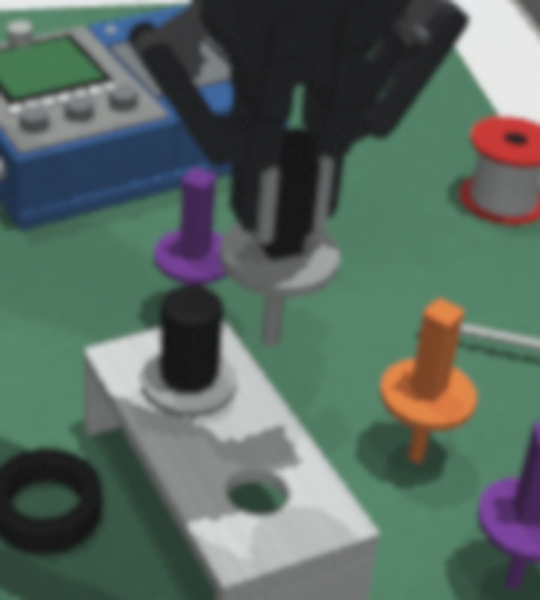

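The tool is lifted and upright. The tip is at (331,263.5) against a predicted (330,262). Moving over to the recess.

>>> {"fn": "move_arm", "kwargs": {
  "rows": [
    [0.1, 1.4, 0, 0, 0.5],
    [0.2, 2.8, 0, 0, 0.5],
    [0.3, 4.2, 0, 0, 0.5],
    [0.3, 4.2, 0, 0, 0.5],
    [0.3, 4.2, 0, 0, 0.5],
    [0.3, 4.2, 0, 0, 0.5],
    [0.3, 4.2, 0, 0, 0.5],
    [0.3, 4.2, 0, 0, 0.5],
    [0.3, 4.2, 0, 0, 0.5],
    [0.3, 4.2, 0, 0, 0.5],
    [0.2, 2.8, 0, 0, 0.5],
    [0.1, 1.3, 0, 0, 0.5],
    [0, 0, -2.5, 0, 0.5],
    [0, 0, -2.5, 0, 0.5],
    [0, 0, 0, 0, 0.5],
    [0, 0, 0, 0, 0.5],
    [0, 0, 0, 0, 0.5]
  ]
}}

```text
time_s: 9.15
tool_pos: [0.5559, 0.1281, 0.3412]
ee_rot: [[0.187, 0.003, 0.982], [-0.982, 0.0, 0.187], [0.0, -1.0, 0.003]]
contact_force: [1.2, 0.1, -0.7]
width: 0.0153
```

Run:
```python
from h import *
s=state(); print(s['time_s'],s['tool_pos'].round(4),s['width'],s['contact_force'])
p=s['tool_pos']
for n in ('side','top','wrist'):
    d=snap(n,n+'5');K,T=d['K'],d['camera_from_world']; f=n=='wrist'
    print(n,'tip',proj(K,T,p-[0,0,.235],f),'recess',proj(K,T,[.555,.1275,.059],f))
cv2.imwrite('pics/s5z.png',cv2.resize(load('side5')[0][90:240,200:380],None,fx=4,fy=4,interpolation=cv2.INTER_CUBIC))
```

```text
9.15 [0.5559 0.1281 0.3412] 0.015282948542761873 [ 1.15293747  0.11606823 -0.74317099]
side tip (np.float64(303.2952308270763), np.float64(148.37581850983963)) recess (np.float64(302.06447617269225), np.float64(167.92065643444684))
top tip (np.float64(153.9641039940343), np.float64(197.79044038961746)) recess (np.float64(160.67457525887124), np.float64(201.01807421779742))
wrist tip (np.float64(279.5424200408521), np.float64(232.03818352765754)) recess (np.float64(278.1477714132039), np.float64(211.0047063166736))
```

View pics/s5z.png

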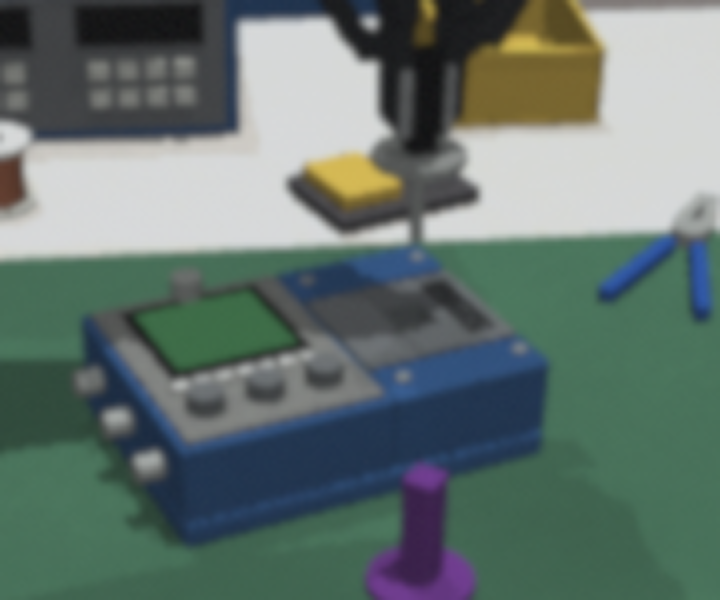

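View pics/wrist5.png

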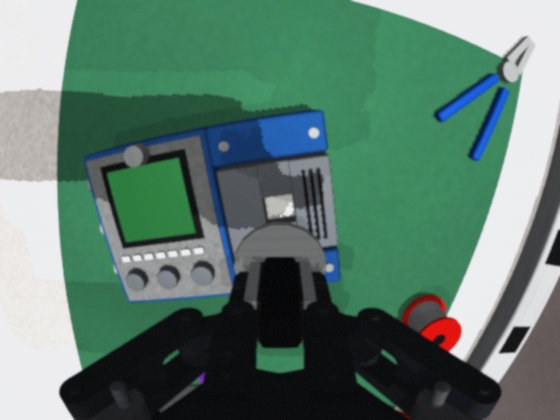

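Run:
```python
from h import *
p,K,T=load('wrist5')
cv2.imwrite('pics/w5z.png',cv2.resize(p[140:250,200:350],None,fx=5,fy=5,interpolation=cv2.INTER_CUBIC))
p,K,T=load('top5')
cv2.imwrite('pics/t5z.png',cv2.resize(p[160:310,110:235],None,fx=4,fy=4,interpolation=cv2.INTER_CUBIC))
```

```text
(no output)
```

View pics/w5z.png

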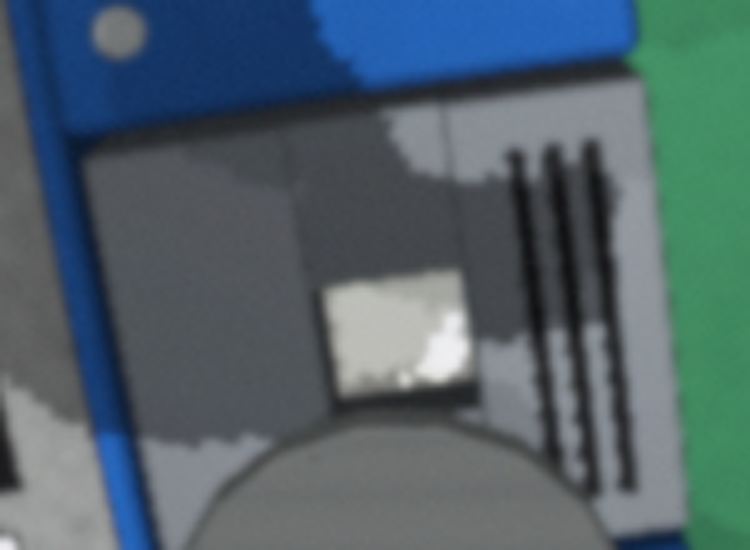

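Run:
```python
from h import *
p,K,T=load('wrist5')
g=lambda U,V,z:onplane(K,T,(U+.5)/5-.5+200,(V+.5)/5-.5+140,z,True)
h=np.array([g(*q,.059) for q in [(316,291),(461,269),(480,402),(335,414)]])
print(h.round(4).tolist(),h.mean(0))
for i in range(4):
    d=h[(i+1)%4]-h[i]; print(np.linalg.norm(d),np.degrees(np.arctan2(d[1],d[0])))
c=np.array([g(*q,.059) for q in [(85,155),(640,80)]]);d=c[1]-c[0];print(np.linalg.norm(d),np.degrees(np.arctan2(d[1],d[0])))
```

```text
[[0.5408, 0.1362, 0.059], [0.563, 0.1441, 0.059], [0.5705, 0.1226, 0.059], [0.5475, 0.116, 0.059]] [0.55545026 0.12970852 0.059     ]
0.023536216251602092 19.712440970500094
0.022832101380276353 -70.65964137450999
0.023930386133412303 -164.20194413998578
0.02120357818091973 108.39740277195583
0.08839522617381039 18.487798921417042
```

Recess mouth measured at (0.5555, 0.129), yaw about 19°. The tip is over it to within about 1 mm. Descending into the recess.

>>> {"fn": "move_arm", "kwargs": {
  "rows": [
    [0, 0.1, -1.5, 0, 0.5],
    [0, 0, -2, 0, 0.5],
    [0, 0, -1.5, 0, 0.5],
    [0, 0, -0.8, 0, 0.5],
    [0, 0, 0, 0, 0.5],
    [0, 0, 0, 0, 0.5],
    [0, 0, -0.3, 0, 0.5],
    [0, 0, -0.3, 0, 0.5],
    [0, 0, -0.3, 0, 0.5],
    [0, 0, -0.2, 0, 0.5],
    [0, 0, 0, 0, 0.5],
    [0, 0, 0, 0, 0.5],
    [0, 0, 0, 0, 0.5]
  ]
}}

```text
time_s: 10.92
tool_pos: [0.556, 0.1293, 0.2716]
ee_rot: [[0.187, 0.002, 0.982], [-0.982, 0.0, 0.187], [0.0, -1.0, 0.002]]
contact_force: [0.7, -0.2, 5.2]
width: 0.015
```

Run:
```python
from h import *
s=state(); print(s['time_s'],s['tool_pos'].round(4),s['width'],s['contact_force'])
d=snap('side','s6');K,T=d['K'],d['camera_from_world']
print(proj(K,T,s['tool_pos']-[0,0,.190]))
cv2.imwrite('pics/s6z.png',cv2.resize(d['pixels'][90:240,200:380],None,fx=4,fy=4,interpolation=cv2.INTER_CUBIC))
```

```text
10.925 [0.556  0.1293 0.2716] 0.015027066256535637 [ 0.74561613 -0.21431593  5.21852799]
(np.float64(302.78727024911177), np.float64(158.34755602154354))
```

View pics/s6z.png

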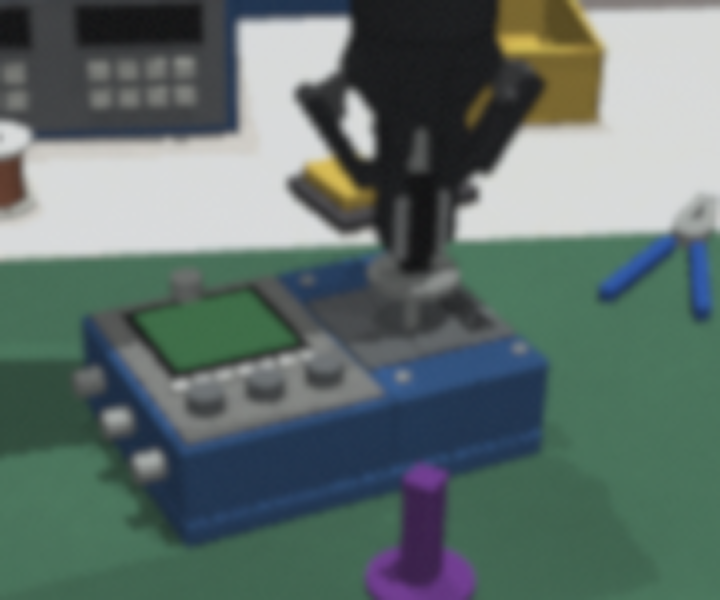

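About 6 N on the button, so roughly 6 mm down. Pressing slightly more and pushing along the slide (19°).

>>> {"fn": "move_arm", "kwargs": {
  "rows": [
    [0, 0, -0.1, 0, 0.5],
    [0.28, 0.1, 0, 0, 0.5],
    [0.38, 0.13, 0, 0, 0.5],
    [0.38, 0.13, 0, 0, 0.5],
    [0.38, 0.13, 0, 0, 0.5],
    [0.38, 0.13, 0, 0, 0.5],
    [0.38, 0.13, 0, 0, 0.5],
    [0.38, 0.13, 0, 0, 0.5],
    [0, 0, 0, 0, 0.5]
  ]
}}

```text
time_s: 12.1
tool_pos: [0.5808, 0.1379, 0.2705]
ee_rot: [[0.187, -0.0, 0.982], [-0.982, -0.001, 0.187], [0.0, -1.0, -0.001]]
contact_force: [-2.4, -0.7, 7.4]
width: 0.0154
```

Run:
```python
from h import *
s=state(); print(s['time_s'],s['tool_pos'].round(4),s['width'],s['contact_force'])
d=snap('top','t7')
cv2.imwrite('pics/t7z.png',cv2.resize(d['pixels'][140:310,90:235],None,fx=4,fy=3.5,interpolation=cv2.INTER_CUBIC))
d=snap('side','s7')
cv2.imwrite('pics/s7z.png',cv2.resize(d['pixels'][90:240,200:380],None,fx=4,fy=4,interpolation=cv2.INTER_CUBIC))
```

```text
12.1 [0.5808 0.1379 0.2705] 0.015428312896065754 [-2.44030969 -0.69368403  7.36664143]
```

View pics/s7z.png

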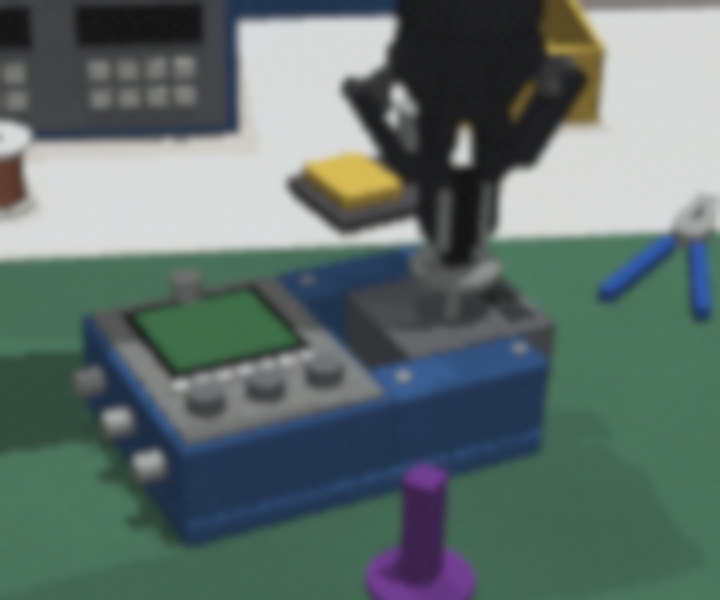

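The cartridge is sliding with the pin; friction is about 2.5–3 N. Continuing to the stop.

>>> {"fn": "move_arm", "kwargs": {
  "rows": [
    [0.38, 0.13, 0, 0, 0.5],
    [0.38, 0.13, 0, 0, 0.5],
    [0.38, 0.13, 0, 0, 0.5],
    [0.38, 0.13, 0, 0, 0.5],
    [0.38, 0.13, 0, 0, 0.5],
    [0.38, 0.13, 0, 0, 0.5],
    [0.38, 0.13, 0, 0, 0.5],
    [0.19, 0.07, 0, 0, 0.5],
    [0, 0, 0, 0, 0.5],
    [0, 0, 0, 0, 0.5]
  ]
}}

```text
time_s: 13.45
tool_pos: [0.6084, 0.1475, 0.2703]
ee_rot: [[0.187, -0.003, 0.982], [-0.982, -0.001, 0.187], [0.001, -1.0, -0.003]]
contact_force: [-3.3, -0.8, 9.4]
width: 0.0151
```

Run:
```python
from h import *
s=state(); print(s['time_s'],s['tool_pos'].round(4),s['width'],s['contact_force'])
```

```text
13.45 [0.6084 0.1475 0.2703] 0.01505537637153591 [-3.32956355 -0.75543183  9.39704394]
```

>>> {"fn": "move_arm", "kwargs": {
  "rows": [
    [0.14, 0.05, 0, 0, 0.5],
    [0.14, 0.05, 0, 0, 0.5],
    [0.1, 0.03, 0, 0, 0.5],
    [0, 0, 0, 0, 0.5],
    [0, 0, 0, 0, 0.5]
  ]
}}

```text
time_s: 14.08
tool_pos: [0.6119, 0.1487, 0.2702]
ee_rot: [[0.187, -0.004, 0.982], [-0.982, -0.002, 0.187], [0.001, -1.0, -0.004]]
contact_force: [-4.3, -2.0, 9.1]
width: 0.015
```

Run:
```python
from h import *
s=state(); print(s['time_s'],s['tool_pos'].round(4),s['width'],s['contact_force'],s['moment'])
d=snap('side','s8')
cv2.imwrite('pics/s8z.png',cv2.resize(d['pixels'][90:240,200:380],None,fx=4,fy=4,interpolation=cv2.INTER_CUBIC))
```

```text
14.075 [0.6119 0.1487 0.2702] 0.014976716438118523 [-4.29418621 -2.02128163  9.0621159 ] [-0.41801001  1.32001248  0.0472124 ]
```

View pics/s8z.png

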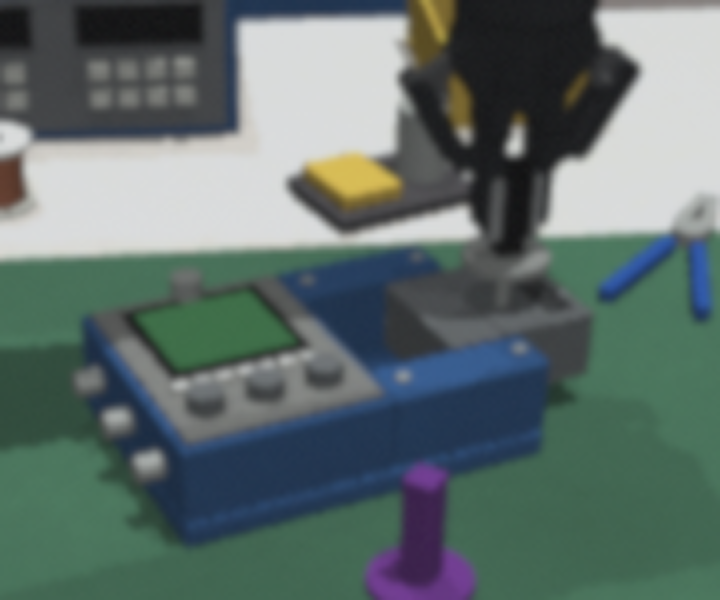

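>>> {"fn": "move_arm", "kwargs": {
  "rows": [
    [0.14, 0.05, 0, 0, 0.5],
    [0.14, 0.05, 0, 0, 0.5],
    [0, 0, 0, 0, 0.5],
    [0, 0, 0, 0, 0.5]
  ]
}}

```text
time_s: 14.62
tool_pos: [0.6132, 0.1492, 0.2702]
ee_rot: [[0.187, -0.008, 0.982], [-0.982, -0.004, 0.187], [0.002, -1.0, -0.009]]
contact_force: [-9.4, -3.2, 13.5]
width: 0.0152
```

The force rises to 10 N and motion stalls, so the cartridge is at its stop. I'll relax the push and lift straight out.

>>> {"fn": "move_arm", "kwargs": {
  "rows": [
    [-0.28, -0.1, 0, 0, 0.5],
    [-0.2, -0.07, 0, 0, 0.5],
    [0, 0, 0.5, 0, 0.5],
    [0, 0, 1, 0, 0.5],
    [0, 0, 2, 0, 0.5],
    [0, 0, 2.5, 0, 0.5],
    [0, 0, 2.5, 0, 0.5],
    [0, 0, 2, 0, 0.5],
    [0, 0, 1.5, 0, 0.5],
    [0, 0, 0, 0, 0.5],
    [0, 0, 0, 0, 0.5]
  ]
}}

```text
time_s: 16.0
tool_pos: [0.6109, 0.1484, 0.3886]
ee_rot: [[0.187, -0.002, 0.982], [-0.982, -0.0, 0.187], [-0.0, -1.0, -0.002]]
contact_force: [0.1, 0.3, -1.0]
width: 0.0149
```

Run:
```python
from h import *
s=state(); print(s['time_s'],s['tool_pos'].round(4),s['width'],s['contact_force'])
d=snap('side','s9');K,T=d['K'],d['camera_from_world']
for dz in (.235,.190): print(proj(K,T,s['tool_pos']-[0,0,dz]))
cv2.imwrite('pics/s9z.png',cv2.resize(d['pixels'][60:240,200:380],None,fx=4,fy=3.3,interpolation=cv2.INTER_CUBIC))
```

```text
16.0 [0.6109 0.1484 0.3886] 0.014889647387317467 [ 0.11326588  0.26720614 -0.992848  ]
(np.float64(328.29281324816816), np.float64(122.85622859171951))
(np.float64(329.8533286160837), np.float64(102.49376065772367))
```

View pics/s9z.png

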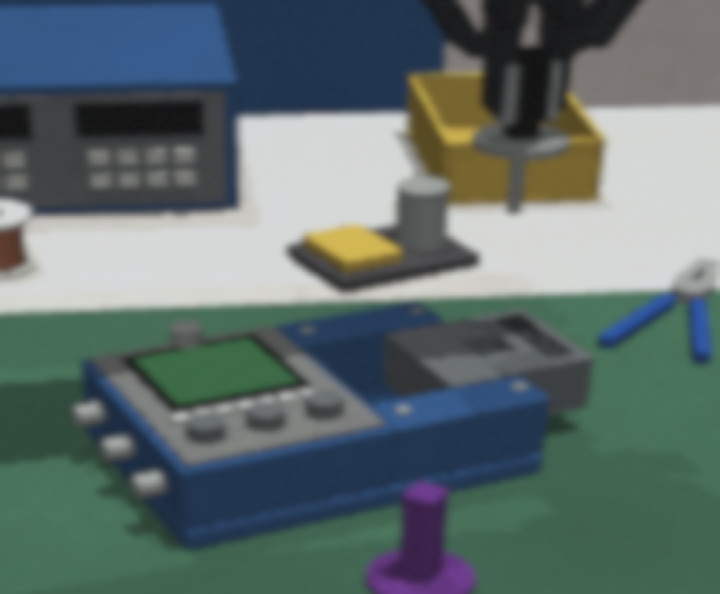

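The cartridge is out, and the tool is upright and unslipped: tip at (328.5,123.6) against a predicted (328,123). Returning to above the rack hole.

>>> {"fn": "move_arm", "kwargs": {
  "rows": [
    [-0.28, -1.45, 0, 0, 0.5],
    [-0.57, -2.94, 0, 0, 0.5],
    [-0.86, -4.39, 0, 0, 0.5],
    [-0.86, -4.39, 0, 0, 0.5],
    [-0.86, -4.39, 0, 0, 0.5],
    [-0.86, -4.39, 0, 0, 0.5],
    [-0.86, -4.39, 0, 0, 0.5],
    [-0.86, -4.39, 0, 0, 0.5],
    [-0.86, -4.39, 0, 0, 0.5],
    [-0.86, -4.39, 0, 0, 0.5],
    [-0.57, -2.94, 0, 0, 0.5],
    [-0.28, -1.45, 0, 0, 0.5],
    [0, 0, 0, 0, 0.5],
    [0, 0, 0, 0, 0.5],
    [0, 0, -2, 0, 0.5],
    [0, 0, -2, 0, 0.5],
    [0, 0, 0, 0, 0.5],
    [0, 0, 0, 0, 0.5]
  ]
}}

```text
time_s: 18.3
tool_pos: [0.5258, -0.29, 0.3504]
ee_rot: [[0.188, 0.001, 0.982], [-0.982, -0.0, 0.188], [0.0, -1.0, 0.001]]
contact_force: [-0.2, 0.5, -1.1]
width: 0.0149
```

Run:
```python
from h import *
s=state(); print(s['time_s'],s['tool_pos'].round(4),s['width'],s['contact_force'])
d=snap('side','s10')
cv2.imwrite('pics/s10z.png',cv2.resize(d['pixels'][190:370,240:420],None,fx=3.3,fy=3.3,interpolation=cv2.INTER_CUBIC))
```

```text
18.3 [ 0.5258 -0.29    0.3504] 0.014932250641257087 [-0.21634485  0.47439547 -1.1244919 ]
```

View pics/s10z.png

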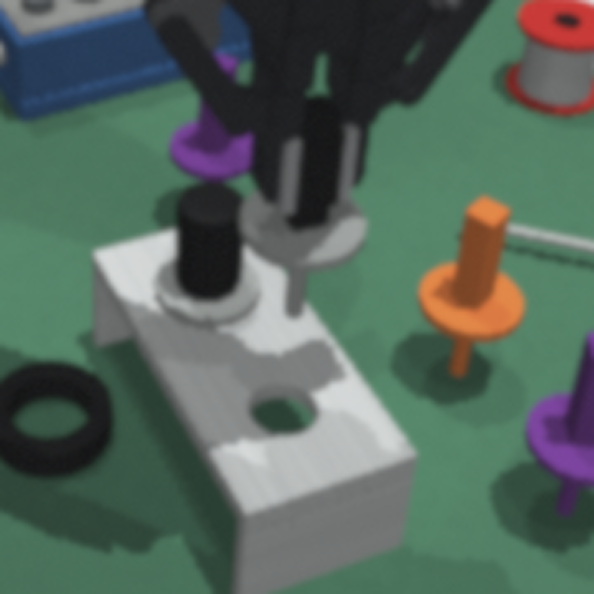

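Aligned above the hole. Lowering.

>>> {"fn": "move_arm", "kwargs": {
  "rows": [
    [0, -0.1, -1, 0, 0.5],
    [0, 0, -2, 0, 0.5],
    [0, 0, -2, 0, 0.5],
    [0, 0, -2, 0, 0.5],
    [0, 0, -1.5, 0, 0.5],
    [0, 0, -0.8, 0, 0.5],
    [0, 0, -0.4, 0, 0.5],
    [0, 0, -0.1, 0, 0.5],
    [0, 0, 0, 0, 0.5],
    [0, 0, 0, 0, 0.5]
  ]
}}

```text
time_s: 19.6
tool_pos: [0.5256, -0.2917, 0.2523]
ee_rot: [[0.187, 0.001, 0.982], [-0.982, -0.001, 0.187], [0.001, -1.0, 0.001]]
contact_force: [-0.5, 0.5, -0.3]
width: 0.0155
```

>>> {"fn": "move_arm", "kwargs": {
  "rows": [
    [0, 0, -0.1, 0, 0.5],
    [0, 0, -0.05, 0, 0.5],
    [0, 0, 0, 0, 0.5],
    [0, 0, 0, 0, 0.5]
  ]
}}

```text
time_s: 20.1
tool_pos: [0.5254, -0.2916, 0.2502]
ee_rot: [[0.187, -0.0, 0.982], [-0.982, 0.0, 0.187], [-0.0, -1.0, -0.0]]
contact_force: [-0.1, 0.0, -1.2]
width: 0.015
```

Run:
```python
from h import *
s=state(); print(s['time_s'],s['tool_pos'].round(4),s['width'],s['contact_force'])
d=snap('side','s11')
cv2.imwrite('pics/s11z.png',cv2.resize(d['pixels'][190:370,240:420],None,fx=3.3,fy=3.3,interpolation=cv2.INTER_CUBIC))
```

```text
20.1 [ 0.5254 -0.2916  0.2502] 0.014995769055141793 [-0.06015185  0.02075218 -1.18362156]
```

View pics/s11z.png

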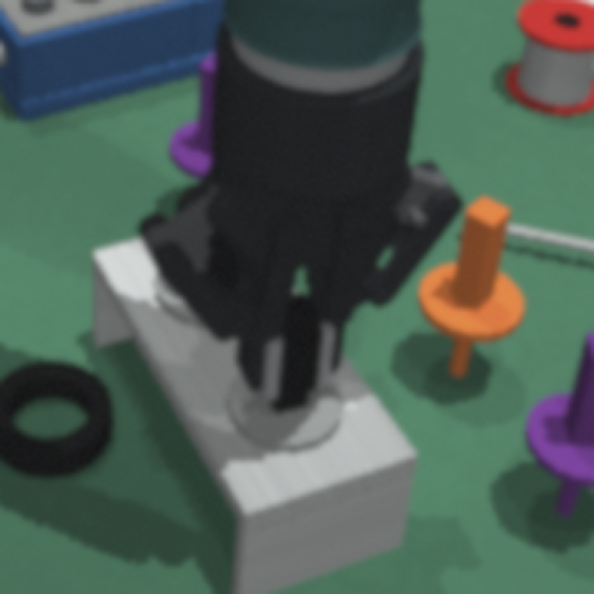

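The force still shows the tool's weight, so it's about 1 mm short of seated. Lowering a little more, until contact.

>>> {"fn": "move_arm", "kwargs": {
  "rows": [
    [0, 0, -0.08, 0, 0.5],
    [0, 0, -0.04, 0, 0.5],
    [0, 0, 0, 0, 0.5],
    [0, 0, 0, 0, 0.5]
  ]
}}

```text
time_s: 20.65
tool_pos: [0.5254, -0.2916, 0.2501]
ee_rot: [[0.187, 0.0, 0.982], [-0.982, -0.0, 0.187], [0.0, -1.0, 0.0]]
contact_force: [-1.7, 1.7, 6.4]
width: 0.0152
```

Seated (6 N upward, no further travel). Release gently, then rise.

>>> {"fn": "move_arm", "kwargs": {
  "rows": [
    [0, 0, 0.05, 0, 1.8],
    [0, 0, 0, 0, 2.5],
    [0, 0, 0, 0, 4],
    [0, 0, 0, 0, 6],
    [0, 0, 0, 0, 6],
    [0, 0, 0, 0, 6],
    [0, 0, 0, 0, 6],
    [0, 0, 1, 0, 6],
    [0, 0, 2, 0, 6],
    [0, 0, 3, 0, 6],
    [0, 0, 3, 0, 6],
    [0, 0, 3, 0, 6],
    [0, 0, 2, 0, 6],
    [0, 0, 1, 0, 6],
    [0, 0, 0, 0, 6],
    [0, 0, 0, 0, 6],
    [0, 0, 0, 0, 6],
    [0, 0, 0, 0, 6]
  ]
}}

```text
time_s: 22.9
tool_pos: [0.5252, -0.2915, 0.3986]
ee_rot: [[0.187, -0.001, 0.982], [-0.982, 0.001, 0.187], [-0.001, -1.0, -0.001]]
contact_force: [-0.2, 0.1, -0.1]
width: 0.0599
```

Run:
```python
from h import *
s=state(); print(s['time_s'],s['tool_pos'].round(4),s['width'],s['contact_force'])
d=snap('side','s12')
cv2.imwrite('pics/s12z.png',cv2.resize(d['pixels'][120:370,200:420],None,fx=2.4,fy=2.4,interpolation=cv2.INTER_CUBIC))
d=snap('wrist','w12')
```

```text
22.9 [ 0.5252 -0.2915  0.3986] 0.05994484540846292 [-0.19863284  0.14058991 -0.11299106]
```

View pics/s12z.png

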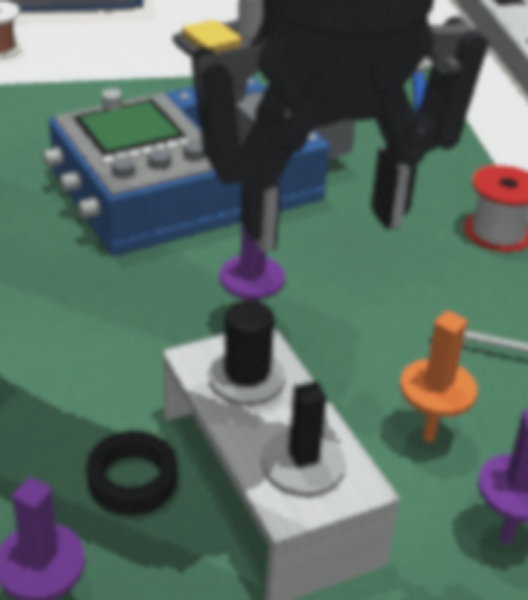

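View pics/w12.png

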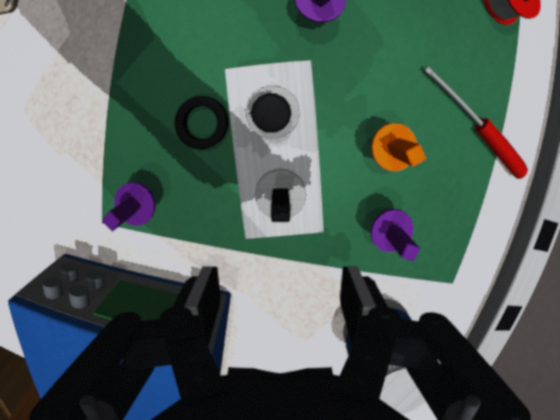

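Both tools hang upright in their holes; in the wrist view the pin tool's handle is at (280,205), and the gripper is clear of everything. One last check of the cartridge, then I'll hand in.

Run:
```python
from h import *
d=snap('top','t12')
cv2.imwrite('pics/t12z.png',cv2.resize(d['pixels'][140:310,90:440],None,fx=2.2,fy=2.2,interpolation=cv2.INTER_CUBIC))
```

```text
(no output)
```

View pics/t12z.png

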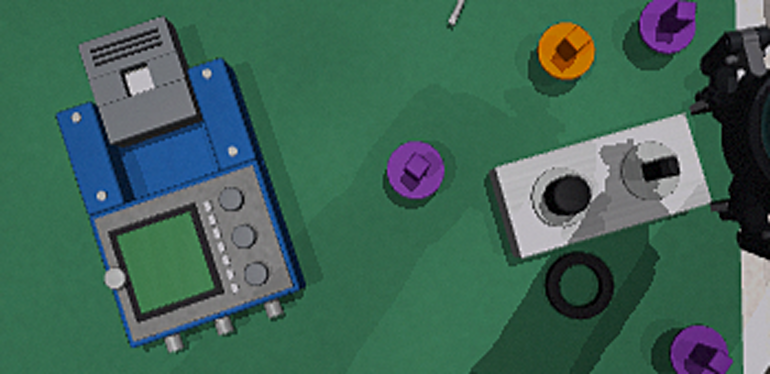

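Run:
```python
from h import *
p,K,T=load('t12')
c=onplane(K,T,137.5/2.2+90,79/2.2+140,.059); print(c, np.linalg.norm((c-[.5554,.1272,.059])[:2]))
print(job_done())
```

```text
[0.60222237 0.14366203 0.059     ] 0.04963197321515455
the job is handed in; nothing more can be done
None
```

I took the pin tool from the rack, held the release button down and pushed the cartridge out to its stop. I then hung the tool back in its own hole and let go. The job was handed in at about 23 s of the 51 s allowed; no verdict was reported.

**Pressing and pushing:** I measured about 6 N on the button before pushing. At the end of the push the force rose to about 10 N and the pin stopped moving, so the cartridge was at its stop.

**Last checks:**
- **Cartridge:** the final top view puts the recess about 49.6 mm from where it started (the stop is at 50 mm).
- **Tools:** the pin tool hangs upright in its original hole. I let it go within about 1 mm of the arm position where I gripped it. The nut driver was not touched.
- **Gripper:** it is open, about 15 cm above the grasp height, and shows no contact force.

**Disagreement:** the first top-view estimate of the handle's yaw (about 6°) did not match the closer wrist view (about 11°). I used the wrist value for the grasp. No check failed.

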